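# Close a slide case in the scan nest and log it with the fixed scanner

## Robot

A 6-joint arm with a two-finger parallel gripper is mounted at the origin on the work surface. World frame = base frame: x ahead of the robot, y to its left, z up, the work surface at z = 0. Lengths are in m, angles in rad, forces in N, time in s.
With the tool pointing down it reaches from about 0.35 to 0.775 m from the base axis. Payload 7.3 kg.
Tool frame: the origin (TCP) lies midway between the tips of the shut fingers; the grasp point (between the pads) lies 19 mm behind it (tcp_to_grasp is the distance from the TCP to the grasp point, in m); z points along the fingers, y is the line along which they close (so a half turn about z gives the same grasp; the last joint's range is limited). The gripper opens to 92 mm and grips with 3 to 60 N. Pads are 19 mm wide; open, the fingers measure 130 mm over their backs; the gripper's body (75 mm by 190 mm) begins 47 mm behind the grasp point.
Start: joints at [-1.377, 0.342, 1.524, -0, 1.275, -0.146], TCP at [0.175, -0.495, 0.227] pointing down, gripper open.
Joint ranges: [-2.53, 2.53], [-0.77, 2.02], [0.04, 2.7], [-1, 4.14], [0.28, 2.66], [-3.11, 3.11]. Speed limits (rad/s): [2.57, 2.57, 3.14, 3.14, 3.14, 3.14].

## Interface

Orientations are given as [roll, pitch, yaw] about the fixed x, y, z axes, in that order (R = Rz(yaw) Ry(pitch) Rx(roll)).
In Python, from cell import observe, read_camera, calibration, hand_in, tcp_to_grasp gives the robot as it stands.
- The arm moves only by the tool send_rows, never from a script. Its argument "targets" is a list of rows, each a list of 5 numbers: the opening, from 0 (shut) to 1 (fully open), then the shift along the world's x, y, z in m, then the turn about the world's z in rad. A call has 1 to 5 rows; each row shifts and turns the commanded pose from where the row before left it; what a row does not reach is not made up. A row lasts 1/10 s, in which the tool goes at most 50 mm and 8.59 degrees, less where a joint would pass 70% of its speed; a pose out of reach is approached as far as the arm can. A call is refused whole if a number of a shift passes 0.05 or a number of a turn 0.15, either way. A call with a gripper value outside its range is refused whole. The fingers move at their own pace and stop on an object; "grip_force" is the grip in N (left out, the last holds). Time passes only in rows, so rows that do not move let the fingers close. It gives the time, the measured TCP pose, the force, the opening and the grip force at its end, in the units of the state.
- observe(): the state, without advancing time (a new reading comes with each control period).
- read_camera(name): name is "side" or "top" or "wrist"; returns (picture, depth): 420x560x3 uint8, red, green, blue; 420x560 float32, m along the optical axis (not along the pixel's ray), 0 where there is no reading.
- calibration(name): a dict with "intrinsics" (3x3 intrinsics, pixels), "world_to_cam" (4x4, takes a point from world to camera coordinates); the wrist camera has in their place "hand_eye" (4x4, takes a point from camera to tool coordinates, whose origin is the TCP and whose axes are the flange's). Camera axes: x right, y up, looking along -z (the intrinsics and any distortion apply to the point x, -y, -z); pixel columns grow to the right and rows downward; lengths in m; the calibration is good to about 2 mm. A picture is of the moment at which its call begins: read the wrist's pose just before it. calibration takes no time and is no camera call.
- hand_in(): hands the job in; it is judged then, once.
The state is a dict: "time": time; "qpos": joint angles; "qvel": joint speeds; "joint_efforts": joint torques, N m; "tool_pos": TCP position; "tool_rot": TCP orientation; "contact_force": force on the tool from outside, world axes, zero at the start; "torque": the same for the moment, N m; "opening": finger opening in m; "grip_force": force on a finger pad.
Only numpy, scipy, OpenCV 4.12 (cv2) and the standard library are available. Lean on these libraries where they do the work, as an engineer would, in place of code of your own. Each camera call takes 0.05 s, during which the arm holds its last target. There are 200 camera calls.

## Task

Log this slide case: set its open white tray squarely into the pocket of the scan nest, then set the blue cover squarely on top of the tray, both seated fully home between the corner guides and put down gently, not dropped. Only then squeeze the orange trigger of the clamped scanner all the way in, hold it there a moment and let it spring fully back. Leave the jar, the key counter and the canister standing where they are.

Things in the scene. Friction and masses are not known exactly. Their poses are not given: they have to be found in the camera images.
- case_tray: Open-topped white plastic tray of a slide case, loose, 88 x 48 x 24 mm (x, y, z), walls 3 mm, filled with slides to 20 mm, a barred paper label on each long side. Origin: centre of its underside; x along its length, z up. A half turn makes no difference.
- case_cover: Blue plastic cover of the slide case, loose, solid plate 88 x 48 x 16 mm (x, y, z), white panel on top, lies right way up. Origin: centre of its underside; x along its length, z up. A half turn makes no difference.
- nest_seat (a point): Centre of the pocket floor of the fixed scan nest, on top of its blue riser block, 60 mm above the table; x along the pocket, z up. Pocket 93 x 53 mm (x, y). The tray's underside goes on this floor, the cover's lies 24 mm above it.
- nest: The scan nest, fixed: foot 125 x 85 mm, blue block 60 mm tall, on it four L-shaped aluminium corner guides, 6 mm thick, 34 mm tall. They cover the end 16 mm of the long sides and 18 mm of the short sides: the middle 61 mm of each long side is open for fingers. Origin: centre of its underside; x along the pocket, z up.
- gun: Pistol-shaped scanner, fixed, its black grip sloping 35 degrees down to the robot. Origin: centre of the head, 135 mm up. y: its view, level, to the nest. -x: down the grip. z: square to its flat side, 35 degrees off vertical; come in along -z. Head: x -23 to 23, y -45 to 71, z -25 to 25 mm. Grip: x -14 to -129, y -15 to 15 (-17 to 17 beyond x -115), z -14 to 14 mm.
- stand: The scanner's stand, fixed. Origin on the table below the head's centre, x away from the robot, y along the gun's y. A white light bar hangs level over the head: x -30 to 75, y -50 to 50, z 195 to 209 mm; a vertical gripper does not fit over the trigger. Post 22 mm thick at x = 62 mm; foot x -55 to 115, y -65 to 65, 12 mm thick.
- grip_mid (a point): Point on the grip's centre line beside the trigger's end, at x = -66 mm, y = 0, z = 0 in the gun's frame; same axes as the gun.
- trigger_pad (a point): Middle of the orange trigger blade, 45 mm from its hinge. Blade 54 x 7 mm, 16 mm wide along the gun's z, 9 mm bead at its end. Hinge at x -26, y 20 mm in the gun's frame, about its z. Released, the end's outer face is at x -74, y 42; squeezed, the blade lies along the grip, outer face at y 24 (bead 25): grip and trigger are then about 40 mm thick.
- trigger (a joint): Angle of the sprung trigger: 0 released, 0.35 rad squeezed all the way in; about 7 N at the free end.
- jar: Bystander: amber jar with white cap, loose, 56 mm across, 62 mm tall. Origin: centre of its underside, z up.
- counter: Bystander: flat grey counter with keys, loose, 75 x 115 x 26 mm (keys to 30 mm). Origin: centre of its underside, z up.
- canister: Bystander: steel canister with a blue collar, loose, 58 mm across, 155 mm tall. Origin: centre of its underside, z up.
Not all that is in view belongs to the job. Several things have the shape of the case_tray; the one meant has the colours described above.

How it is judged:
On the way, in this order (a step that is already met when the one before it is completed fails the run):
1. the tray is seated squarely in the nest (horizontal distance between case_tray and nest_seat below 0.005 m and z of case_tray in the frame of nest_seat below 0.004 m and angle between the x axis of case_tray and the x axis of nest_seat, either way round below 0.1 rad and angle between case_tray's own z axis and vertical below 0.06 rad), for 0.2 s.
2. the cover is seated squarely on the tray in the nest (all of step 1 and horizontal distance between case_cover and nest_seat below 0.006 m and z of case_cover in the frame of nest_seat between 0.02 and 0.028 m and angle between the x axis of case_cover and the x axis of nest_seat, either way round below 0.1 rad and angle between case_cover's own z axis and vertical below 0.06 rad), for 0.2 s.
3. the trigger is squeezed all the way in, with tray and cover in place (all of step 2 and value of joint trigger above 0.29 rad), for 0.2 s.
At the end, for the whole second after the job is handed in: Tray in the pocket: within 5 mm of centre, under 4 mm off the floor. Cover on it: within 6 mm of centre, underside 20 to 28 mm above the floor. Both lengthwise within 0.1 rad, level within 0.06 rad, at rest (under 0.02 m/s). Trigger below 0.05 rad (all of step 2 and value of joint trigger below 0.05 rad and linear speed of each of case_tray, case_cover below 0.02 m/s); the robot touches nothing.
It fails at once if the trigger is pulled (above 0.15 rad) before tray and cover are both seated (value of joint trigger above 0.15 rad and not ((horizontal distance between case_tray and nest_seat below 0.005 m and z of case_tray in the frame of nest_seat below 0.004 m and angle between the x axis of case_tray and the x axis of nest_seat, either way round below 0.1 rad and angle between case_tray's own z axis and vertical below 0.06 rad) and (horizontal distance between case_cover and nest_seat below 0.006 m and z of case_cover in the frame of nest_seat between 0.02 and 0.028 m and angle between the x axis of case_cover and the x axis of nest_seat, either way round below 0.1 rad and angle between case_cover's own z axis and vertical below 0.06 rad))).
It fails at once if the tray or the cover is dropped or thrown (faster than 0.65 m/s with no finger on it) ((linear speed of case_tray above 0.65 m/s and contact force between the fingers and case_tray below 0.05 N) or (linear speed of case_cover above 0.65 m/s and contact force between the fingers and case_cover below 0.05 N)).
It fails at once if the amber jar is shifted by more than 20 mm or tipped (distance of jar from where it was at the start of the episode above 0.02 m or angle between jar's own z axis and vertical above 0.3 rad).
It fails at once if the key counter is shifted by more than 20 mm or tipped (distance of counter from where it was at the start of the episode above 0.02 m or angle between counter's own z axis and vertical above 0.3 rad).
It fails at once if the steel canister is shifted by more than 20 mm or tipped (distance of canister from where it was at the start of the episode above 0.02 m or angle between canister's own z axis and vertical above 0.3 rad).
It also fails if it takes over 70 s, if anything falls off the work surface, if the arm or the gripper's body presses on something with over 40 N, if the wrist force passes 120 N, or if a joint passes its speed limit or range.

## Working session

There is one attempt and no reset: what is moved stays moved. The work goes in short steps, Python scripts to look and compute and a tool call to move; the robot and the scene stay as the last step left them, time stands still between calls to the robot, and variables do not carry over. Pictures are saved under pics/ and viewed, at most 10 in all, crops included, and the job is handed in when it is done.

Besides the shell and the picture viewer there is one more tool, called as name([rows], argument=value, ...), one row to a line, values as JSON. send_rows: Moves the arm, as the interface text tells. Its arguments: {"type":"object","properties":{"targets":{"type":"array","items":{"type":"array","items":{"type":"number"}}},"grip_force":{"type":"number"}},"required":["targets"]}

```bash
ls; mkdir -p pics; cat > h.py <<'E'
import numpy as np, cv2
from cell import *
def save(n,img): cv2.imwrite('pics/'+n,img[:,:,::-1])
def cloud(name):
    st=observe(); img,d=read_camera(name); c=calibration(name); K=np.array(c['intrinsics'])
    v,u=np.mgrid[:d.shape[0],:d.shape[1]]
    P=np.stack([(u-K[0,2])/K[0,0]*d,-(v-K[1,2])/K[1,1]*d,-d],-1)
    if name!='wrist': T=np.linalg.inv(np.array(c['world_to_cam']))
    else:
        from scipy.spatial.transform import Rotation as R
        A=np.eye(4);A[:3,:3]=R.from_euler('xyz',st['tool_rot']).as_matrix();A[:3,3]=st['tool_pos'];T=A@np.array(c['hand_eye'])
    W=P@T[:3,:3].T+T[:3,3]; W[d==0]=np.nan
    return img,W,T,K
E
python3 - <<'E'
from h import *
print(observe()); print(tcp_to_grasp)
for n in ['top','side','wrist']:
    img,W,T,K=cloud(n); save(n+'0.png',img); np.savez(n+'0.npz',img=img,W=W,T=T,K=K); print(n,K.tolist(),T.round(3).tolist(),{k:v for k,v in calibration(n).items() if k not in('intrinsics','world_to_cam')})
E
```

```text
pics
{'time': 0.0, 'qpos': array([-1.37698892e+00,  3.42728237e-01,  1.52503006e+00, -3.75982019e-05,
        1.27537423e+00, -1.46027652e-01]), 'qvel': array([ 0.00079576,  0.00118332,  0.00095845, -0.00070179,  0.00023869,
        0.00055167]), 'joint_efforts': array([ 4.81965380e-04, -4.31234729e+01, -2.44219548e+01,  7.16570509e-02,
        5.58310084e-02, -1.18503563e-04]), 'tool_pos': array([ 0.17491612, -0.49457203,  0.22603754]), 'tool_rot': array([-3.14006394e+00, -1.88496015e-04,  3.39845886e-01]), 'contact_force': array([-0.13070974,  0.31079251,  0.13083581]), 'torque': array([-0.03113667,  0.01209484, -0.01301534]), 'grip_force': 0.0, 'opening': 0.092030968887237}
0.0188
top [[493.3736919446589, 0.0, 276.8342873197884], [0.0, 493.3736919446589, 204.3935335747259], [0.0, 0.0, 1.0]] [[-0.026, 0.984, -0.178, 0.374], [-1.0, -0.026, 0.006, -0.0], [0.001, 0.178, 0.984, 1.159], [0.0, 0.0, 0.0, 1.0]] {}
side [[381.51885130574493, 0.0, 280.49328728031384], [0.0, 381.51885130574493, 211.98141071797943], [0.0, 0.0, 1.0]] [[-0.985, 0.126, -0.119, 0.437], [-0.172, -0.631, 0.757, 0.808], [0.02, 0.766, 0.643, 0.784], [0.0, 0.0, 0.0, 1.0]] {}
wrist [[290.24251227013013, 0.0, 283.18140057968117], [0.0, 290.24251227013013, 209.06239707076162], [0.0, 0.0, 1.0]] [[0.334, 0.91, 0.245, 0.24], [-0.943, 0.323, 0.085, -0.472], [-0.002, -0.259, 0.966, 0.384], [0.0, 0.0, 0.0, 1.0]] {'hand_eye': array([[ 7.83092246e-04,  9.65874662e-01,  2.59008734e-01,
         6.92410659e-02],
       [ 9.99999602e-01, -8.67047214e-04,  2.09904120e-04,
         1.44398572e-04],
       [ 4.27313872e-04,  2.59008467e-01, -9.65874957e-01,
        -1.57474997e-01],
       [ 0.00000000e+00,  0.00000000e+00,  0.00000000e+00,
         1.00000000e+00]])}
```

View pics/top0.png

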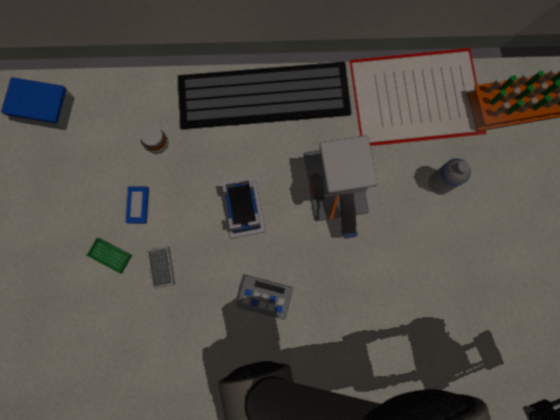

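View pics/side0.png

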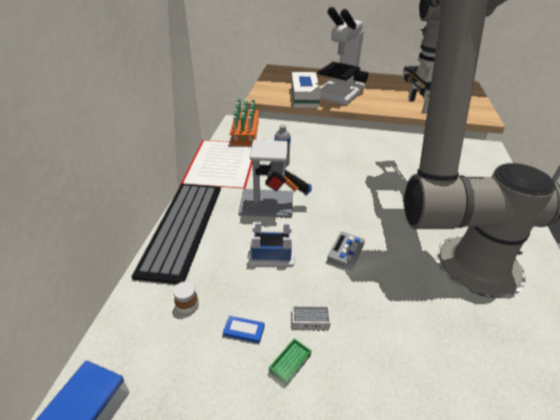

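Top view: the blue cover with its white panel is at (137,205). Tray-shaped things are the white/grey tray at (162,267), the green tray at (109,255) and the large blue box at (35,100), which is too big. The nest is at (243,207), with the gun grip at (348,215) and the trigger at (334,207). The jar is at (154,138), the counter at (265,296) and the canister at (455,172). I choose the white tray at (162,267) and the cover at (137,205), and will check both in one crop.

```bash
python3 - <<'E'
from h import *
t=np.load('top0.npz');s=np.load('side0.npz')
a=cv2.resize(t['img'][180:290,80:290],None,fx=3,fy=3,interpolation=2);a=cv2.convertScaleAbs(a,alpha=1.8)
b=cv2.resize(s['img'][215:390,210:370],None,fx=1.5,fy=1.5,interpolation=2)
c=np.zeros((max(a.shape[0],b.shape[0]),a.shape[1]+10,3),np.uint8)[:, :630];c[:a.shape[0]]=a[:,:630]
save('crop1.png',np.vstack([a,np.pad(b,((0,0),(0,630-b.shape[1]),(0,0)))])[:600])
def rect(name,W,img,m,z0,z1):
    k=m&(W[...,2]>z0)&(W[...,2]<z1); 
    n,l,st,_=cv2.connectedComponentsWithStats(k.astype(np.uint8))
    for i in range(1,n):
        if st[i,4]>60:
            p=W[l==i]; r=cv2.minAreaRect(p[:,:2].astype(np.float32)); print(name,st[i].tolist(),np.round(r[0],4),np.round(r[1],4),round(r[2],1),'z',np.percentile(p[:,2],[10,50,95]).round(4))
for n,f in(('top',t),('side',s)):
    W=f['W'];R=(W[...,0]>.2)&(W[...,0]<.7)&(W[...,1]<.45)&(W[...,1]>-.4)
    rect(n,W,f['img'],R,.008,.3)
    z=W[...,2]; print(np.nanmedian(z[R&(abs(z)<.01)]))
E
```

```text
top [304, 136, 73, 103, 4942] [ 0.5988 -0.1483] [0.2163 0.137 ] 6.9 z [0.0119 0.2054 0.2111]
top [428, 158, 37, 36, 825] [ 0.6258 -0.3838] [0.059  0.0314] 1.1 z [0.033  0.1136 0.1541]
top [221, 177, 44, 61, 1955] [0.5731 0.0743] [0.1253 0.0848] 9.2 z [0.0116 0.0599 0.0943]
top [125, 186, 23, 38, 776] [0.5902 0.3247] [0.0491 0.0893] 88.5 z [0.0128 0.0161 0.0197]
top [86, 237, 45, 37, 812] [0.4721 0.3849] [0.09   0.0487] 61.2 z [0.0138 0.0184 0.0256]
top [146, 246, 29, 43, 840] [0.4416 0.2653] [0.0884 0.0497] 9.9 z [0.0136 0.0183 0.0254]
top [236, 275, 57, 45, 1704] [0.3675 0.0279] [0.1145 0.0759] 73.9 z [0.0239 0.0271 0.0319]
top [218, 361, 75, 40, 1626] [0.2274 0.0433] [0.0447 0.1316] 12.8 z [0.2358 0.2678 0.2909]
0.0003419391554433382
side [242, 125, 70, 92, 3314] [ 0.5976 -0.2371] [0.2065 0.3263] 0.6 z [0.0119 0.1135 0.2103]
side [403, 165, 36, 64, 1600] [0.2266 0.0464] [0.0492 0.1315] 10.3 z [0.2015 0.2522 0.2918]
side [248, 222, 46, 43, 1559] [0.5755 0.0759] [0.1247 0.087 ] 9.9 z [0.0123 0.0591 0.0938]
side [327, 231, 38, 38, 905] [0.3698 0.0276] [0.1207 0.075 ] 73.7 z [0.019  0.0269 0.0311]
side [292, 305, 39, 22, 785] [0.4435 0.2666] [0.0881 0.0516] 10.2 z [0.0141 0.0182 0.0248]
side [223, 315, 42, 27, 765] [0.5925 0.3258] [0.0497 0.0888] 86.8 z [0.0136 0.0161 0.0187]
side [269, 338, 43, 46, 1013] [0.4745 0.3857] [0.0893 0.0497] 61.6 z [0.014  0.0179 0.0247]
0.00032888285058352285
```

View pics/crop1.png

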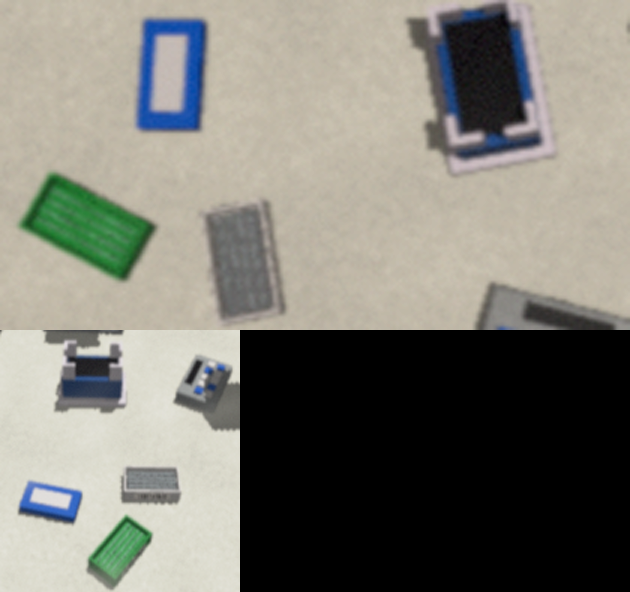

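The crop confirms it: the white tray with its barred side label is at top (162,267), and the green one at (109,255) is the decoy. Moving over for a wrist look.

send_rows([
  [1,0.0225,0.0345,0.01,0],
  [1,0.0225,0.0345,0.01,0],
  [1,0.0225,0.0345,0.01,0],
  [1,0.0225,0.0345,0.01,0],
  [1,0.0225,0.0345,0.01,0],
])

```text
time: 0.65
tool_pos: [0.288, -0.3209, 0.2769]
tool_rot: [-3.141, 0.0, 0.339]
contact_force: [1.1, -0.4, 0.1]
opening: 0.0918
grip_force: 0.0
```

send_rows([
  [1,0.0225,0.0345,0,0],
  [1,0.0225,0.0345,0,0],
  [1,0.0225,0.0345,0,0],
  [1,0.0225,0.0345,0,0],
  [1,0.0225,0.0345,0,0],
])

```text
time: 1.15
tool_pos: [0.4005, -0.1484, 0.2767]
tool_rot: [3.141, 0.0, 0.34]
contact_force: [0.4, -0.6, -0.3]
opening: 0.0915
grip_force: 0.0
```

send_rows([
  [1,0.005,0.044,0,0],
  [1,0.005,0.044,0,-0.04],
  [1,0.005,0.044,0,-0.04],
  [1,0.005,0.044,0,-0.04],
  [1,0.005,0.044,0,-0.04],
])

```text
time: 1.65
tool_pos: [0.4247, 0.0718, 0.2767]
tool_rot: [3.141, -0.0, 0.178]
contact_force: [0.1, -0.2, 0.4]
opening: 0.0919
grip_force: 0.0
```

send_rows([
  [1,0.005,0.044,0,0],
  [1,0.005,0.044,-0.02,0],
  [1,0.005,0.044,-0.02,0],
  [1,0.002,0.044,-0.02,0],
  [1,0,0,-0.02,0],
])

```text
time: 2.15
tool_pos: [0.4415, 0.2504, 0.1955]
tool_rot: [-3.14, -0.0, 0.185]
contact_force: [1.4, -0.6, -1.0]
opening: 0.0918
grip_force: 0.0
```

```bash
cat >> h.py <<'E'
def rects(W,z0,z1,box,minpix=150,m=True):
    z=W[...,2]
    k=m&(z>z0)&(z<z1)&(W[...,0]>box[0])&(W[...,0]<box[1])&(W[...,1]>box[2])&(W[...,1]<box[3])
    n,l,st,_=cv2.connectedComponentsWithStats(k.astype(np.uint8))
    for i in range(1,n):
        if st[i,4]>minpix:
            p=W[l==i]; r=cv2.minAreaRect(p[:,:2].astype(np.float32)); print(st[i].tolist(),np.round(r[0],4),np.round(r[1],4),round(r[2],2),'z',np.percentile(p[:,2],[5,50,95]).round(4))
E
python3 - <<'E'
from h import *
img,W,T,K=cloud('wrist'); save('w1.png',img); np.savez('w1.npz',img=img,W=W,T=T,K=K)
print(observe()['tool_pos'],observe()['tool_rot'])
rects(W,.008,.12,(.3,.75,-.1,.5))
print('tray rim');rects(W,.022,.03,(.38,.52,.2,.32),60)
z=W[...,2]; print('table',np.nanmedian(z[abs(z)<.01]))
E
```

```text
[0.43970986 0.24770134 0.19214156] [3.14059921 0.00644197 0.18388511]
[211, 0, 60, 90, 4041] [0.5907 0.3257] [0.0487 0.0861] 87.8 z [0.014  0.0158 0.0172]
[415, 23, 145, 139, 14727] [0.5749 0.0756] [0.1254 0.0844] 9.62 z [0.0111 0.0599 0.0933]
[123, 99, 94, 86, 3804] [0.4742 0.3858] [0.0885 0.0492] 61.2 z [0.0113 0.0172 0.0241]
[249, 150, 43, 76, 2839] [0.4433 0.2658] [0.0879 0.0486] 9.76 z [0.0145 0.0171 0.0242]
[408, 233, 27, 32, 508] [0.4038 0.0672] [0.0228 0.0314] 74.5 z [0.0106 0.0246 0.0266]
tray rim
[249, 151, 43, 75, 604] [0.4431 0.2661] [0.0877 0.048 ] 9.76 z [0.0224 0.0236 0.0249]
table -0.00035872329611824627
```

View pics/w1.png

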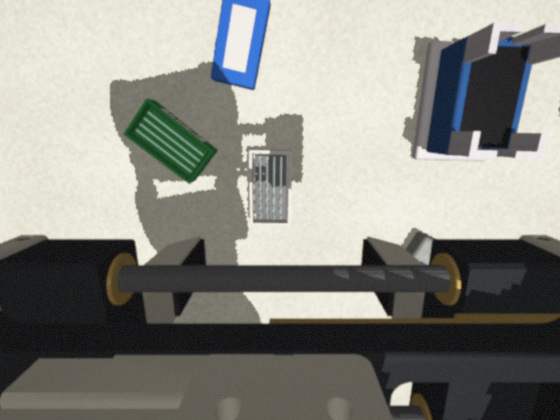

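send_rows([
  [1,0.001,0.02,-0.02,-0.01],
  [1,0,0,-0.045,0],
  [1,0,0,-0.045,0],
  [1,0,0,-0.03,0],
  [1,0,0,0,0],
])

```text
time: 2.7
tool_pos: [0.4405, 0.2643, 0.0535]
tool_rot: [3.139, 0.008, 0.169]
contact_force: [-0.7, -0.4, 0.1]
opening: 0.0919
grip_force: 0.0
```

```bash
python3 - <<'E'
from h import *
img,W,T,K=cloud('wrist');s=observe();print(s['tool_pos'],s['tool_rot'],s['contact_force'])
rects(W,.022,.03,(.38,.52,.2,.32),60)
E
```

```text
[0.44220908 0.26511809 0.05593117] [3.14051416 0.0038179  0.16914833] [ 0.82013425  0.05343255 -0.0301248 ]
[244, 166, 74, 99, 1259] [0.4529 0.2678] [0.069  0.0482] 9.84 z [0.0225 0.0236 0.0246]
```

send_rows([
  [1,0.001,0.001,-0.025,0],
  [1,0,0,-0.018,0],
  [1,0,0,-0.008,0],
  [1,0,0,0,0],
], grip_force=20)

```text
time: 3.15
tool_pos: [0.4446, 0.267, 0.0066]
tool_rot: [-3.142, -0.001, 0.17]
contact_force: [1.0, -0.2, 0.2]
opening: 0.0918
grip_force: 0.0
```

send_rows([
  [0.45,0,0,0,0],
  [0.45,0,0,0,0],
  [0.45,0,0,0,0],
  [0.45,0,0,0,0],
  [0.45,0,0,0,0],
])

```text
time: 3.65
tool_pos: [0.4441, 0.2671, 0.006]
tool_rot: [3.142, -0.0, 0.17]
contact_force: [0.6, -0.1, 0.2]
opening: 0.0565
grip_force: 0.0
```

send_rows([
  [0.45,0,0,0,0],
  [0.45,0,0,0,0],
  [0.45,0,0,0,0],
  [0.45,0,0,0,0],
])

```text
time: 4.05
tool_pos: [0.444, 0.267, 0.0058]
tool_rot: [3.142, -0.0, 0.17]
contact_force: [-0.4, -0.7, 1.0]
opening: 0.0484
grip_force: 20.0
```

send_rows([
  [0.45,0,0,0.02,0],
  [0.45,0,0,0.04,0],
  [0.45,0,0,0.04,0],
  [0.45,0,0,0.04,0],
  [0.45,0,0,0.02,0],
])

```text
time: 4.55
tool_pos: [0.4451, 0.2675, 0.1691]
tool_rot: [-3.141, -0.005, 0.17]
contact_force: [0.2, -0.1, -1.7]
opening: 0.048
grip_force: 20.0
```

send_rows([
  [0.45,0.017,-0.025,0,0],
  [0.45,0.024,-0.035,0,0],
  [0.45,0.024,-0.035,0,0],
  [0.45,0.017,-0.025,0,0],
  [0.45,0,0,0,0],
])

```text
time: 5.05
tool_pos: [0.5278, 0.1439, 0.1653]
tool_rot: [3.141, -0.0, 0.166]
contact_force: [-0.2, 0.0, -0.2]
opening: 0.0477
grip_force: 20.0
```

```bash
python3 - <<'E'
from h import *
P=[]
for n in ['wrist','top','side']:
    img,W,T,K=cloud(n);save(n+'2.png',img); np.savez(n+'2.npz',img=img,W=W,T=T,K=K)
    s=observe();print(n,s['tool_pos'].round(4),s['tool_rot'].round(4),s['opening'])
    print('tray?');rects(W,.165,.2,(.4,.65,.05,.22),60)
    print('guides');rects(W,.088,.1,(.5,.66,0,.14),20)
    print('block+foot');rects(W,.009,.1,(.48,.67,0,.16),200)
E
```

```text
wrist [0.5266 0.1455 0.1652] [3.1415e+00 7.0000e-04 1.6660e-01] 0.04760260245234798
tray?
[204, 180, 160, 85, 9022] [0.5462 0.1467] [0.0504 0.0816] 9.75 z [0.1708 0.1768 0.1916]
[240, 293, 88, 26, 2160] [0.4995 0.1388] [0.0277 0.0481] 9.62 z [0.172  0.1764 0.1832]
guides
[339, 106, 35, 30, 495] [0.613  0.1017] [0.0212 0.0244] 9.43 z [0.0914 0.0934 0.0946]
[394, 106, 35, 31, 553] [0.6195 0.0612] [0.0219 0.0247] 9.67 z [0.0894 0.0934 0.0945]
[334, 211, 30, 27, 409] [0.5311 0.0885] [0.0219 0.0241] 9.06 z [0.0888 0.0935 0.0946]
[381, 211, 34, 28, 464] [0.5376 0.0478] [0.0226 0.0246] 8.56 z [0.089  0.0934 0.0946]
block+foot
[314, 103, 115, 136, 11630] [0.5796 0.0764] [0.115  0.0832] 9.23 z [0.0115 0.0602 0.0938]
top [0.5258 0.1466 0.1652] [-3.1413e+00  1.2000e-03  1.6810e-01] 0.047941172512221304
tray?
[192, 230, 11, 14, 108] [0.4903 0.1531] [0.0249 0.0198] 8.06 z [0.1682 0.1779 0.1851]
guides
[240, 177, 13, 11, 55] [0.6175 0.0605] [0.0227 0.0232] 11.4 z [0.0901 0.0941 0.0966]
[222, 181, 11, 11, 55] [0.6113 0.1016] [0.0214 0.023 ] 8.16 z [0.0895 0.0939 0.0967]
[248, 214, 11, 12, 53] [0.535  0.0473] [0.0206 0.0234] 10.14 z [0.0914 0.0935 0.0967]
[230, 224, 11, 5, 34] [0.5212 0.0859] [0.0072 0.0223] 6.85 z [0.0908 0.0938 0.097 ]
block+foot
[222, 177, 43, 61, 1054] [0.5731 0.0743] [0.1248 0.0848] 9.28 z [0.0102 0.0593 0.0949]
side [0.5254 0.1473 0.1653] [-3.1412e+00  1.2000e-03  1.6950e-01] 0.04780854589103819
tray?
[268, 218, 38, 21, 130] [0.5318 0.1655] [0.0453 0.0964] 70.2 z [0.1661 0.1745 0.1858]
guides
[252, 222, 9, 7, 33] [0.62   0.0626] [0.0193 0.0253] 5.68 z [0.0887 0.0941 0.0963]
[251, 232, 9, 9, 38] [0.6128 0.1038] [0.0213 0.0214] 7.54 z [0.0888 0.0935 0.0962]
block+foot
[249, 222, 45, 43, 1270] [0.5756 0.0764] [0.1236 0.0846] 9.11 z [0.0109 0.0522 0.0896]
```

View pics/wrist2.png

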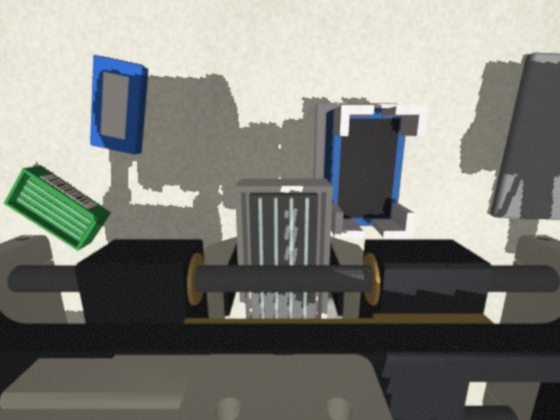

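The tray is held at (282,250) in the wrist view and the nest pocket is at (370,165). The arm may not have settled in that frame, so I'll take it again at rest and measure the tray against the nest.

```bash
cat > rel.py <<'E'
from h import *
for k in range(2):
    img,W,T,K=cloud('wrist'); s=observe();print(s['tool_pos'].round(4),s['tool_rot'].round(4))
    cy=s['tool_rot'][2];u=np.array([np.cos(cy),np.sin(cy)]);v=np.array([-u[1],u[0]])
    R=W[...,:2]-s['tool_pos'][:2];a=R@u;b=R@v;z=W[...,2]
    m=(z>.165)&(z<.195)&(abs(b)<.03)&(abs(a)<.06); print('tray rel: a',np.percentile(a[m],[.2,99.8]).round(4)); f=m&(a>.02);print(' b at front',np.percentile(b[f],[.5,99.5]).round(4),'z',np.percentile(z[f&(a>.041)],[10,50,90]).round(4))
    g=(z>.088)&(z<.1)&(W[...,0]>.49)&(W[...,0]<.66)&(W[...,1]>.01)&(W[...,1]<.14)
    r=cv2.minAreaRect(W[g][:,:2].astype(np.float32));print('guides',np.round(r[0],4),np.round(r[1],4),r[2])
    fl=(img.max(2)<60)&(z>.056)&(z<.063)&(W[...,0]>.49)&(W[...,0]<.66)&(W[...,1]>.01)&(W[...,1]<.14)
    r=cv2.minAreaRect(W[fl][:,:2].astype(np.float32));print('floor',fl.sum(),np.round(r[0],4),np.round(r[1],4),r[2],np.median(z[fl]))
E
python3 rel.py
```

```text
[0.5253 0.1477 0.1655] [-3.1413e+00  1.0000e-03  1.7040e-01]
tray rel: a [-0.0403  0.0436]
 b at front [-0.0245  0.023 ] z [0.1696 0.1821 0.1836]
guides [0.575  0.0746] [0.1055 0.0657] 9.293107032775879
floor 4404 [0.5749 0.0744] [0.0895 0.0487] 9.354019165039062 0.06008956234930862
[0.5253 0.1479 0.1656] [-3.1414e+00  6.0000e-04  1.7100e-01]
tray rel: a [-0.0402  0.0435]
 b at front [-0.0243  0.0232] z [0.1685 0.182  0.1837]
guides [0.5751 0.0747] [0.1052 0.0656] 9.224493980407715
floor 4414 [0.5751 0.0742] [0.0896 0.0489] 9.173626899719238 0.060075602475871265
```

send_rows([
  [0.45,0.015,-0.022,0,-0.008],
  [0.45,0.02,-0.028,0,0],
  [0.45,0.015,-0.022,0,0],
  [0.45,0,0,0,0],
  [0.45,0,0,0,0],
])

```text
time: 5.8
tool_pos: [0.5755, 0.0757, 0.1655]
tool_rot: [-3.141, 0.001, 0.162]
contact_force: [-0.3, 0.7, -0.4]
opening: 0.048
grip_force: 20.0
```

send_rows([
  [0.45,0,0,0,0],
  [0.45,0,0,0,0],
  [0.45,0,0,0,0],
])

```text
time: 6.1
tool_pos: [0.5756, 0.0759, 0.1659]
tool_rot: [3.142, 0.0, 0.163]
contact_force: [-0.3, 0.1, -1.0]
opening: 0.048
grip_force: 20.0
```

```bash
python3 rel.py
```

```text
[0.5757 0.0757 0.1659] [ 3.1415e+00 -1.0000e-04  1.6290e-01]
tray rel: a [-0.0409  0.0435]
 b at front [-0.0238  0.0237] z [0.1685 0.1819 0.1841]
guides [0.6174 0.0815] [0.0195 0.065 ] 9.32939624786377
floor 879 [0.6119 0.0807] [0.0156 0.05  ] 9.576336860656738 0.060104812119999795
[0.5758 0.0756 0.1659] [ 3.1415e+00 -1.0000e-04  1.6270e-01]
tray rel: a [-0.041   0.0435]
 b at front [-0.0239  0.0237] z [0.1685 0.1819 0.1842]
guides [0.6177 0.0816] [0.0191 0.0651] 8.894841194152832
floor 878 [0.612  0.0808] [0.0157 0.0495] 9.505948066711426 0.06008126065446989
```

send_rows([
  [0.45,0,-0.0008,-0.02,0],
  [0.45,0,0,-0.025,0],
  [0.45,0,0,-0.015,0],
  [0.45,0,0,-0.01,0],
  [0.45,0,0,0,0],
])

```text
time: 6.7
tool_pos: [0.5752, 0.0743, 0.0946]
tool_rot: [-3.141, 0.002, 0.162]
contact_force: [-0.2, 0.1, 0.1]
opening: 0.048
grip_force: 20.0
```

send_rows([
  [0.45,0,0,-0.008,0],
  [0.45,0,0,-0.007,0],
  [0.45,0,0,-0.005,0],
  [0.45,0,0,-0.003,0],
  [0.45,0,0,0,0],
])

```text
time: 7.2
tool_pos: [0.5758, 0.0742, 0.0723]
tool_rot: [3.142, 0.001, 0.162]
contact_force: [-0.5, 0.9, -0.9]
opening: 0.048
grip_force: 20.0
```

send_rows([
  [0.45,0,0,-0.002,0],
  [0.45,0,0,-0.002,0],
  [0.45,0,0,-0.001,0],
  [0.45,0,0,0,0],
  [0.45,0,0,0,0],
])

```text
time: 7.7
tool_pos: [0.576, 0.0742, 0.0678]
tool_rot: [3.141, -0.0, 0.162]
contact_force: [0.4, 0.8, -0.2]
opening: 0.0479
grip_force: 20.0
```

send_rows([
  [0.45,0,0,-0.001,0],
  [0.45,0,0,0,0],
  [0.45,0,0,0,0],
])

```text
time: 8.0
tool_pos: [0.576, 0.0742, 0.0667]
tool_rot: [3.142, 0.0, 0.162]
contact_force: [0.4, -0.2, -0.7]
opening: 0.0479
grip_force: 20.0
```

send_rows([
  [0.45,0,0,-0.0007,0],
  [0.45,0,0,0,0],
  [0.45,0,0,-0.0005,0],
  [0.45,0,0,0,0],
])

```text
time: 8.4
tool_pos: [0.576, 0.0742, 0.0658]
tool_rot: [3.141, -0.0, 0.162]
contact_force: [-0.7, 0.3, 2.9]
opening: 0.0477
grip_force: 20.0
```

send_rows([
  [0.45,0,0,-0.0006,0],
  [0.45,0,0,0,0],
  [0.45,0,0,0,0],
])

```text
time: 8.7
tool_pos: [0.576, 0.0742, 0.0658]
tool_rot: [3.141, -0.0, 0.162]
contact_force: [-3.5, 0.0, 7.1]
opening: 0.048
grip_force: 20.0
```

send_rows([
  [0.55,0,0,0,0],
  [0.6,0,0,0,0],
  [0.7,0,0,0,0],
  [0.75,0,0,0,0],
  [0.75,0,0,0,0],
])

```text
time: 9.2
tool_pos: [0.576, 0.0742, 0.0648]
tool_rot: [3.142, 0.0, 0.162]
contact_force: [0.2, 0.1, 0.3]
opening: 0.0682
grip_force: 0.0
```

send_rows([
  [0.75,0,0,0.015,0],
  [0.75,0,0,0.025,0],
  [0.75,0,0,0.04,0],
  [0.75,0,0,0.04,0],
  [1,0,0,0.02,0],
])

```text
time: 9.7
tool_pos: [0.5773, 0.0742, 0.2087]
tool_rot: [3.141, -0.005, 0.162]
contact_force: [-0.1, 0.9, 0.1]
opening: 0.0731
grip_force: 0.0
```

send_rows([
  [1,0.003,0.05,0,-0.04],
  [1,0.003,0.049,0,-0.04],
  [1,0.003,0.049,0,-0.04],
  [1,0.003,0.049,0,-0.04],
  [1,0.002,0.045,0,-0.04],
])

```text
time: 10.2
tool_pos: [0.5897, 0.3184, 0.2048]
tool_rot: [-3.142, -0.0, -0.04]
contact_force: [1.7, -0.9, 0.0]
opening: 0.0918
grip_force: 0.0
```

send_rows([
  [1,0,0.008,-0.04,0],
  [1,0,0,-0.04,0],
  [1,0,0,-0.03,0],
  [1,0,0,0,0],
  [1,0,0,0,0],
])

```text
time: 10.7
tool_pos: [0.5903, 0.3242, 0.0953]
tool_rot: [3.141, 0.0, -0.038]
contact_force: [0.4, 0.4, 0.9]
opening: 0.0916
grip_force: 0.0
```

```bash
python3 - <<'E'
from h import *
for n in('wrist','top','side'):
    img,W,T,K=cloud(n);s=observe();print(n,s['tool_pos'].round(4),s['tool_rot'].round(4))
    if n!='top': save(n+'3.png',img)
    i=img.astype(int); bl=(i[...,2]>i[...,0]+30)
    print('cover');rects(W,.006,.03,(.53,.66,.27,.38),60)
    print('tray');rects(W,.08,.088,(.5,.65,.0,.15),60)
E
```

```text
wrist [0.5911 0.3244 0.0968] [-3.1405e+00 -2.5000e-03 -3.8400e-02]
cover
[253, 160, 58, 101, 5590] [0.5922 0.3255] [0.048  0.0879] 87.62 z [0.0144 0.0158 0.0171]
tray
top [0.5914 0.3245 0.0975] [-3.1399 -0.0038 -0.0385]
cover
[127, 186, 10, 12, 119] [0.6209 0.336 ] [0.0292 0.023 ] 1.95 z [0.0122 0.0156 0.0191]
[126, 206, 21, 18, 311] [0.5658 0.3252] [0.0471 0.0399] 88.3 z [0.0095 0.0157 0.0193]
tray
[225, 182, 30, 43, 166] [0.5755 0.0702] [0.0941 0.0576] 11.73 z [0.0806 0.0837 0.087 ]
side [0.5914 0.3245 0.0976] [-3.1398 -0.004  -0.0385]
cover
[223, 319, 42, 23, 616] [0.5923 0.3253] [0.0506 0.0886] 87.7 z [0.0093 0.016  0.0182]
tray
[259, 225, 30, 12, 72] [0.5735 0.0622] [0.0789 0.0385] 4.96 z [0.0804 0.0841 0.0867]
[260, 237, 32, 6, 76] [0.5599 0.0928] [0.0822 0.0188] 1.26 z [0.0804 0.0831 0.0867]
```

send_rows([
  [1,0.001,0.001,-0.03,-0.003],
  [1,0,0,-0.03,0],
  [1,0,0,-0.022,0],
  [1,0,0,-0.008,0],
  [1,0,0,0,0],
])

```text
time: 11.35
tool_pos: [0.5912, 0.3251, 0.0052]
tool_rot: [3.141, 0.0, -0.041]
contact_force: [0.6, -0.1, 0.3]
opening: 0.092
grip_force: 0.0
```

send_rows([
  [0.45,0,0,0,0],
  [0.45,0,0,0,0],
  [0.45,0,0,0,0],
  [0.45,0,0,0,0],
  [0.45,0,0,0,0],
])

```text
time: 11.85
tool_pos: [0.5911, 0.3252, 0.0054]
tool_rot: [-3.141, -0.001, -0.041]
contact_force: [-0.1, -0.2, 0.2]
opening: 0.0564
grip_force: 0.0
```

send_rows([
  [0.45,0,0,0,0],
  [0.45,0,0,0,0],
  [0.45,0,0,0,0],
  [0.45,0,0,0,0],
])

```text
time: 12.25
tool_pos: [0.591, 0.3252, 0.0051]
tool_rot: [3.142, -0.0, -0.041]
contact_force: [-1.4, -0.3, 2.1]
opening: 0.0475
grip_force: 20.0
```

send_rows([
  [0.45,0,0,0.02,0],
  [0.45,0,0,0.04,0],
  [0.45,0,0,0.045,0],
  [0.45,0,0,0.04,0],
  [0.45,0,0,0.02,0],
])

```text
time: 12.75
tool_pos: [0.5923, 0.3257, 0.1744]
tool_rot: [-3.139, -0.005, -0.041]
contact_force: [0.5, -0.3, 0.2]
opening: 0.0476
grip_force: 20.0
```

send_rows([
  [0.45,-0.013,-0.036,0,0.05],
  [0.45,-0.015,-0.042,0,0.05],
  [0.45,-0.015,-0.042,0,0.05],
  [0.45,-0.013,-0.036,0,0.053],
  [0.45,-0.01,-0.021,0,0],
])

```text
time: 13.25
tool_pos: [0.5238, 0.1457, 0.1698]
tool_rot: [3.141, 0.001, 0.162]
contact_force: [0.7, -0.8, -0.7]
opening: 0.0479
grip_force: 20.0
```

send_rows([
  [0.45,0,0,0,0],
  [0.45,0,0,0,0],
  [0.45,0,0,0,0],
  [0.45,0,0,0,0],
  [0.45,0,0,0,0],
])

```text
time: 13.75
tool_pos: [0.5251, 0.1489, 0.1697]
tool_rot: [3.142, 0.0, 0.163]
contact_force: [-0.6, -1.2, -0.0]
opening: 0.0474
grip_force: 20.0
```

```bash
python3 rel.py; python3 - <<'E'
from h import *
img,W,T,K=cloud('wrist'); save('w4.png',img)
rects(W,.082,.086,(.5,.65,0.02,.13),40)
rects(W,.077,.086,(.5,.65,0.02,.13),40)
E
```

```text
[0.5251 0.1488 0.1697] [3.1415e+00 2.0000e-04 1.6280e-01]
tray rel: a [-0.0361  0.0453]
 b at front [-0.0238  0.0233] z [0.1726 0.1796 0.1807]
guides [0.5751 0.0745] [0.1045 0.0661] 9.023347854614258
floor 141 [0.5696 0.0983] [0.0607 0.0023] 9.411364555358887 0.0599035870027807
[0.525  0.1486 0.1697] [3.1415e+00 3.0000e-04 1.6260e-01]
tray rel: a [-0.0361  0.0454]
 b at front [-0.0238  0.0234] z [0.1728 0.1796 0.1808]
guides [0.5753 0.0747] [0.105  0.0657] 9.111285209655762
floor 141 [0.5698 0.0984] [0.0601 0.0024] 9.570965766906738 0.060214099149550504
[349, 113, 71, 112, 1341] [0.5752 0.0704] [0.0929 0.0552] 9.61 z [0.0823 0.0835 0.0848]
[342, 104, 4, 29, 61] [0.6112 0.1134] [0.0213 0.0008] 9.91 z [0.0774 0.0818 0.0853]
[348, 112, 72, 119, 1997] [0.5731 0.0703] [0.0987 0.0562] 9.0 z [0.078  0.0831 0.0848]
[358, 124, 14, 88, 322] [0.5737 0.0869] [0.074  0.0092] 9.66 z [0.0771 0.0788 0.0805]
[367, 124, 36, 88, 1051] [0.5764 0.0696] [0.0744 0.0266] 9.03 z [0.0771 0.0785 0.0804]
[337, 204, 10, 27, 66] [0.5297 0.1   ] [0.0058 0.0226] 83.57 z [0.0775 0.0818 0.0853]
```

View pics/w4.png

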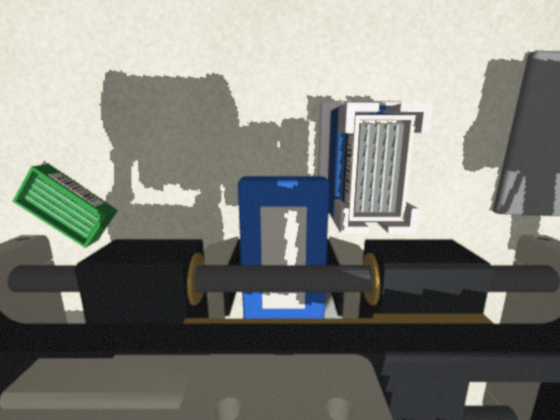

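The tray sits in the nest at (378,165), rim 83.5 mm up. The cover is held at (283,245) and sits about 1.4 mm forward of the TCP.

send_rows([
  [0.45,0.015,-0.022,0,0],
  [0.45,0.019,-0.03,0,0],
  [0.45,0.0148,-0.0221,0,0],
  [0.45,0,0,0,0],
  [0.45,0,0,0,0],
])

```text
time: 14.4
tool_pos: [0.5737, 0.0739, 0.1696]
tool_rot: [-3.141, 0.001, 0.161]
contact_force: [-0.2, -0.0, -1.1]
opening: 0.0477
grip_force: 20.0
```

send_rows([
  [0.45,0,0,-0.02,0],
  [0.45,0,0,-0.025,0],
  [0.45,0,0,-0.01,0],
  [0.45,0,0,0,0],
  [0.45,0,0,0,0],
])

```text
time: 14.9
tool_pos: [0.5741, 0.0746, 0.1157]
tool_rot: [3.141, -0.001, 0.162]
contact_force: [0.2, -0.5, 0.3]
opening: 0.0478
grip_force: 20.0
```

```bash
python3 - <<'E'
from h import *
img,W,T,K=cloud('wrist');s=observe();print(s['tool_pos'].round(4),s['tool_rot'].round(4))
cy=s['tool_rot'][2];u=np.array([np.cos(cy),np.sin(cy)]);v=np.array([-u[1],u[0]])
R=W[...,:2]-s['tool_pos'][:2];a=R@u;b=R@v;z=W[...,2]
for nm,m in(('cover',(z>.115)&(z<.14)&(abs(b)<.03)&(a>.02)&(a<.06)),('guides',(z>.09)&(z<.097)&(abs(b)<.05)&(a>.02)&(a<.07))):
    print(nm,np.percentile(a[m],99.5).round(4),np.percentile(b[m],[.5,99.5]).round(4),m.sum())
E
```

```text
[0.5744 0.0744 0.1161] [ 3.1413e+00 -1.8000e-03  1.6230e-01]
cover 0.045 [-0.0237  0.0235] 4496
guides 0.0532 [-0.0324  0.0324] 1185
```

send_rows([
  [0.45,0,0,-0.008,0],
  [0.45,0,0,-0.008,0],
  [0.45,0,0,-0.005,0],
  [0.45,0,0,-0.002,0],
  [0.45,0,0,0,0],
])

```text
time: 15.45
tool_pos: [0.5736, 0.074, 0.0914]
tool_rot: [-3.142, 0.001, 0.162]
contact_force: [0.1, 0.6, -1.0]
opening: 0.0476
grip_force: 20.0
```

send_rows([
  [0.45,0,0,-0.001,0],
  [0.45,0,0,0,0],
  [0.45,0,0,-0.001,0],
  [0.45,0,0,0,0],
  [0.45,0,0,0,0],
])

```text
time: 15.95
tool_pos: [0.5738, 0.074, 0.09]
tool_rot: [3.141, -0.0, 0.162]
contact_force: [0.7, -0.1, -0.3]
opening: 0.0481
grip_force: 20.0
```

send_rows([
  [0.45,0,0,-0.0008,0],
  [0.45,0,0,0,0],
  [0.45,0,0,-0.0005,0],
  [0.45,0,0,0,0],
])

```text
time: 16.35
tool_pos: [0.5738, 0.074, 0.089]
tool_rot: [3.141, -0.0, 0.162]
contact_force: [-1.6, -0.1, 2.9]
opening: 0.0477
grip_force: 20.0
```

send_rows([
  [0.45,0,0,-0.0005,0],
  [0.45,0,0,0,0],
  [0.45,0,0,0,0],
])

```text
time: 16.65
tool_pos: [0.5738, 0.074, 0.089]
tool_rot: [3.141, -0.0, 0.162]
contact_force: [-3.3, 0.2, 7.4]
opening: 0.0477
grip_force: 20.0
```

send_rows([
  [0.55,0,0,0,0],
  [0.6,0,0,0,0],
  [0.7,0,0,0,0],
  [0.75,0,0,0,0],
  [0.75,0,0,0,0],
])

```text
time: 17.15
tool_pos: [0.5738, 0.074, 0.088]
tool_rot: [3.142, 0.0, 0.162]
contact_force: [-0.2, 0.2, 0.1]
opening: 0.0683
grip_force: 0.0
```

send_rows([
  [0.75,0,0,0.015,0],
  [0.75,0,0,0.03,0],
  [0.75,0,0,0.04,0],
  [0.75,0,0,0.045,0],
  [1,0,0,0.03,0],
])

```text
time: 17.65
tool_pos: [0.5745, 0.074, 0.2515]
tool_rot: [3.141, -0.004, 0.162]
contact_force: [0.7, 0.4, -0.5]
opening: 0.0732
grip_force: 0.0
```

send_rows([
  [1,-0.03,-0.038,0,0],
  [1,-0.03,-0.038,0,0],
  [1,-0.03,-0.038,0,0],
  [1,-0.03,-0.038,0,0],
  [1,-0.02,-0.04,0,0],
])

```text
time: 18.15
tool_pos: [0.4319, -0.1188, 0.2483]
tool_rot: [3.141, -0.0, 0.162]
contact_force: [0.5, -0.8, 1.0]
opening: 0.0919
grip_force: 0.0
```

send_rows([
  [1,0,0,0,0],
  [1,0,0,0,0],
  [1,0,0,0,0],
  [1,0,0,0,0],
])

```text
time: 18.55
tool_pos: [0.4343, -0.117, 0.248]
tool_rot: [-3.141, 0.0, 0.164]
contact_force: [1.0, 0.1, 0.6]
opening: 0.0914
grip_force: 0.0
```

```bash
python3 - <<'E'
from h import *
for n in('wrist','top','side'):
    img,W,T,K=cloud(n);s=observe();print(n,s['tool_pos'].round(4),s['tool_rot'].round(4)); save(n+'5.png',img);np.savez(n+'5.npz',img=img,W=W,T=T,K=K)
    print('cover');rects(W,.097,.104,(.5,.65,0.02,.13),40)
    print('bar');rects(W,.2,.215,(.48,.75,-.3,-.05),60)
    print('foot etc');rects(W,.008,.017,(.48,.8,-.3,-.05),60)
    i=img.astype(int);o=(i[...,0]>1.6*i[...,1])&(i[...,0]>90)&(i[...,2]<i[...,1])
    print('orange');rects(W,.05,.15,(.45,.65,-.25,-.05),15,o)
    print('grip');rects(W,.04,.2,(.42,.56,-.25,-.08),60)
E
```

```text
wrist [ 0.4342 -0.117   0.248 ] [-3.1414e+00  1.0000e-04  1.6380e-01]
cover
[78, 0, 60, 72, 3665] [0.5608 0.0713] [0.0602 0.0489] 9.55 z [0.0983 0.0998 0.1013]
bar
[301, 0, 168, 30, 4385] [ 0.5803 -0.1542] [0.0136 0.0995] 9.05 z [0.2024 0.208  0.2095]
foot etc
[280, 44, 45, 56, 1622] [ 0.5765 -0.1162] [0.0636 0.0523] 7.1 z [0.0098 0.0115 0.0129]
[360, 47, 27, 56, 983] [ 0.5881 -0.2057] [0.0635 0.0258] 5.88 z [0.0098 0.0115 0.0128]
[310, 54, 23, 47, 413] [ 0.5728 -0.1499] [0.0184 0.0578] 72.54 z [0.0097 0.0115 0.0129]
orange
[270, 15, 2, 25, 29] [ 0.5799 -0.0827] [0.0137 0.0009] 7.02 z [0.1401 0.1459 0.1497]
[301, 45, 34, 59, 605] [ 0.5583 -0.1274] [0.01   0.0527] 73.49 z [0.0976 0.1119 0.1258]
grip
[301, 72, 22, 33, 333] [ 0.547  -0.1237] [0.0107 0.029 ] 75.42 z [0.0939 0.1042 0.1138]
[319, 74, 44, 76, 2337] [ 0.5275 -0.1616] [0.0685 0.0338] 6.31 z [0.0763 0.0984 0.1174]
top [ 0.4342 -0.117   0.248 ] [-3.1415e+00  2.0000e-04  1.6380e-01]
cover
[227, 181, 28, 43, 791] [0.5733 0.0725] [0.0885 0.0502] 8.86 z [0.0976 0.1004 0.1032]
bar
[319, 136, 58, 57, 2564] [ 0.6255 -0.1487] [0.1057 0
[... 329 characters left out ...]
9] [ 0.5995 -0.2037] [0.0267 0.0201] 85.8 z [0.0085 0.012  0.0147]
orange
grip
side [ 0.4342 -0.1172  0.248 ] [-3.1415e+00  2.0000e-04  1.6360e-01]
cover
[255, 222, 34, 15, 419] [0.575 0.074] [0.0878 0.0505] 8.15 z [0.0982 0.1005 0.1025]
bar
[250, 139, 37, 22, 710] [ 0.6281 -0.1472] [0.1045 0.1048] 8.88 z [0.2035 0.2094 0.2113]
foot etc
[238, 188, 55, 28, 1238] [ 0.6345 -0.1462] [0.1698 0.1363] 7.03 z [0.0099 0.0127 0.0152]
orange
[285, 176, 13, 14, 66] [ 0.5613 -0.1228] [0.0428 0.0363] 35.14 z [0.0967 0.1072 0.123 ]
[271, 179, 9, 8, 41] [ 0.5951 -0.0811] [0.0235 0.0063] 5.02 z [0.1256 0.137  0.1464]
grip
[289, 173, 23, 22, 288] [ 0.5274 -0.1465] [0.0694 0.0585] 6.33 z [0.0658 0.0936 0.1142]
```

View pics/wrist5.png

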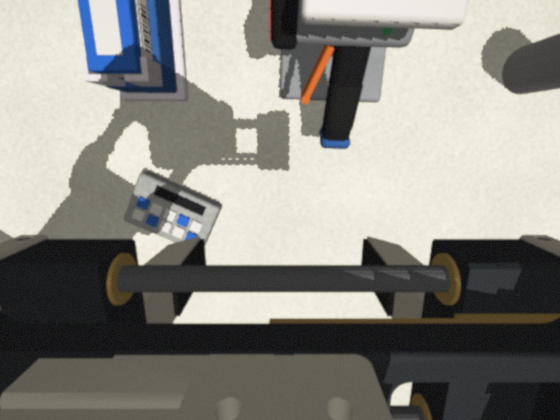

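The cover is seated at (115,35) in the wrist view. The light bar is at (380,10), the grip at (348,95), and the trigger at (318,75) with its end at (305,102). A vertical gripper fits only at the trigger's very end, in front of the bar, so I'll measure that in the stand's frame.

```bash
cat > st.py <<'E'
from h import *
def stand(W,o=(.6046,-.1503),yaw=.122):
    c,s=np.cos(yaw),np.sin(yaw);R=W[...,:2]-np.array(o);return R[...,0]*c+R[...,1]*s,-R[...,0]*s+R[...,1]*c
E
python3 - <<'E'
from st import *
for n in('wrist','side'):
    f=np.load(n+'5.npz');W,img=f['W'],f['img'];x,y=stand(W);z=W[...,2];i=img.astype(int)
    o=(i[...,0]>1.6*i[...,1])&(i[...,0]>60)&(i[...,2]<i[...,1])&(z>.05)&(z<.13)&(x>-.1)&(x<-.02)&(abs(y)<.08)
    k=o&(x<np.percentile(x[o],12)); print(n,'orange x',np.percentile(x[o],[.5,2,98]).round(4),'end: y',np.percentile(y[k],[2,50,98]).round(4),'z',np.percentile(z[k],[2,50,98]).round(4))
    b=(z>.203)&(z<.213)&(abs(y)<.06)&(x<.1)&(x>-.05);print('bar x',np.percentile(x[b],[.2,1,99]).round(4),'y',np.percentile(y[b],[.5,99.5]).round(4))
    g=(z>.05)&(z<.12)&(x<-.05)&(x>-.13)&(y<.022)&(y>-.03);print('grip x',np.percentile(x[g],1).round(4))
    for lo in(-.11,-.1,-.09,-.08,-.07):
        k=g&(x>lo)&(x<lo+.01);print(lo,k.sum(),np.percentile(y[k],[1,99]).round(4),np.percentile(z[k],[2,98]).round(4))
    h=(abs(y)<.08)&(z>.12)&(z<.19)&(x<0);print('head min x',np.percentile(x[h],.5).round(4) if h.any() else 0, np.percentile(z[h&(x<np.percentile(x[h],3))],50))
E
```

```text
wrist orange x [-0.0676 -0.0659 -0.0227] end: y [0.0318 0.0362 0.0402] z [0.096  0.0994 0.1032]
bar x [-0.0303 -0.03   -0.0173] y [-0.0494  0.048 ]
grip x -0.1111
-0.11 281 [-0.0176  0.015 ] [0.0719 0.0813]
-0.1 296 [-0.0154  0.015 ] [0.0599 0.0897]
-0.09 322 [-0.0167  0.0133] [0.0723 0.0964]
-0.08 351 [-0.0164  0.0134] [0.0815 0.1033]
-0.07 389 [-0.0161  0.0135] [0.0863 0.1104]
head min x -0.0445 0.12138896579271827
side orange x [-0.0684 -0.0662 -0.0294] end: y [0.0127 0.0366 0.0385] z [0.0834 0.0967 0.102 ]
bar x [-0.0294 -0.0283  0.0736] y [-0.0483  0.0505]
grip x -0.1105
-0.11 28 [-0.0153  0.0161] [0.0631 0.0825]
-0.1 39 [-0.0113  0.0156] [0.0567 0.0905]
-0.09 40 [-0.0139  0.0148] [0.0588 0.0977]
-0.08 40 [-0.0137  0.015 ] [0.0687 0.1031]
-0.07 34 [-0.0141  0.0159] [0.0779 0.1117]
head min x -0.0464 0.12251625599705473
```

send_rows([
  [1,0.003,-0.002,0,0.14],
  [1,0.003,-0.002,0,0.14],
  [1,0.003,-0.002,0,0.14],
  [1,0.003,-0.002,0,0.14],
  [1,0.003,-0.002,0,0.14],
])

```text
time: 19.2
tool_pos: [0.4492, -0.1275, 0.248]
tool_rot: [-3.141, 0.0, 0.869]
contact_force: [-0.2, -1.0, 0.3]
opening: 0.0919
grip_force: 0.0
```

send_rows([
  [1,0.003,-0.002,0,0.14],
  [1,0.003,-0.002,0,0.14],
  [1,0.003,-0.002,0,0.14],
  [1,0.003,-0.002,0,0.14],
  [1,0.003,-0.002,0,0.14],
])

```text
time: 19.7
tool_pos: [0.4642, -0.1375, 0.248]
tool_rot: [-3.141, -0.0, 1.569]
contact_force: [0.0, 0.7, -0.7]
opening: 0.0918
grip_force: 0.0
```

send_rows([
  [1,0.003,-0.002,0,0.14],
  [1,0.003,-0.002,0,0.14],
  [1,0.003,-0.002,0,0.14],
  [1,0.003,-0.002,0,0.14],
  [1,0.003,-0.002,0,0.14],
])

```text
time: 20.2
tool_pos: [0.4792, -0.1475, 0.248]
tool_rot: [3.142, -0.0, 2.269]
contact_force: [-0.1, 0.3, 0.6]
opening: 0.092
grip_force: 0.0
```

send_rows([
  [1,0.003,-0.002,0,0.14],
  [1,0.003,-0.002,0,0.14],
  [1,0.003,-0.002,0,0.14],
  [1,0.003,-0.002,0,0.14],
  [1,0.003,-0.002,0,0.14],
])

```text
time: 20.7
tool_pos: [0.4942, -0.1575, 0.248]
tool_rot: [3.141, -0.0, 2.969]
contact_force: [-0.3, -0.3, 0.5]
opening: 0.0916
grip_force: 0.0
```

send_rows([
  [1,0,-0.002,0,0.14],
  [1,0,0,0,0.14],
  [1,0,0,0,0.02],
  [1,0,0,0,0],
  [1,0,0,0,0],
])

```text
time: 21.2
tool_pos: [0.4939, -0.1597, 0.2481]
tool_rot: [3.141, -0.0, -3.024]
contact_force: [-0.3, -0.5, 0.5]
opening: 0.0917
grip_force: 0.0
```

send_rows([
  [1,0.001,0.001,-0.03,0.004],
  [1,0,0,-0.045,0],
  [1,0,0,-0.045,0],
  [1,0,0,-0.03,0],
  [1,0,0,-0.014,0],
])

```text
time: 21.7
tool_pos: [0.4932, -0.1581, 0.0812]
tool_rot: [3.139, -0.004, -3.019]
contact_force: [-0.1, 0.0, 1.3]
opening: 0.0919
grip_force: 0.0
```

send_rows([
  [1,0.01,0.0012,0,0],
  [1,0.01,0.0012,0,0],
  [1,0.007,0.001,0,0],
  [1,0,0,0,0],
  [1,0,0,0,0],
])

```text
time: 22.2
tool_pos: [0.5223, -0.1555, 0.0848]
tool_rot: [-3.141, 0.001, -3.017]
contact_force: [-0.5, 0.5, 0.8]
opening: 0.0919
grip_force: 0.0
```

```bash
python3 - <<'E'
from st import *
for n in('side','wrist'):
    img,W,T,K=cloud(n);s=observe();print(stand(s['tool_pos'][None]),s['tool_pos'],s['tool_rot'],s['contact_force'].round(1))
    c=img[110:230,210:330] if n=='side' else img
    save(n+'6.png',cv2.resize(c,(560,560 if n=='side' else 420),interpolation=2)); np.savez(n+'6.npz',img=img,W=W)
E
```

```text
(array([-0.08271601]), array([0.00484401])) [ 0.52190929 -0.15555833  0.08464909] [-3.14128598e+00  5.31206012e-04 -3.01729452e+00] [ 0.4 -0.5 -0.1]
(array([-0.0828939]), array([0.00485708])) [ 0.52173113 -0.155567    0.08453941] [-3.14138954e+00  2.93661242e-04 -3.01734214e+00] [-1.  -0.2  0.4]
```

View pics/side6.png

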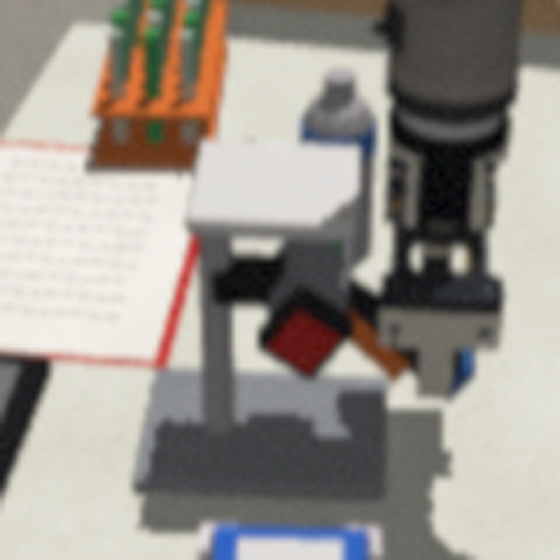

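The side crop shows the finger at (440,360), just in front of the trigger's end at (398,370), with the gripper clear of the bar at (280,185). Advancing 10 mm.

send_rows([
  [1,0.004,0.0005,0,0],
  [1,0.003,0.0004,0,0],
  [1,0.0025,0.0003,0,0],
  [1,0.001,0,0,0],
  [1,0,0,0,0],
])

```text
time: 22.8
tool_pos: [0.5324, -0.1544, 0.0841]
tool_rot: [3.141, -0.0, -3.017]
contact_force: [-0.9, -0.5, -0.3]
opening: 0.0918
grip_force: 0.0
```

send_rows([
  [0.8,0,0,0,0],
  [0.6,0,0,0,0],
  [0.44,0,0,0,0],
  [0.4,0,0,0,0],
  [0.4,0,0,0,0],
], grip_force=20)

```text
time: 23.3
tool_pos: [0.5306, -0.1532, 0.0832]
tool_rot: [3.139, -0.004, -3.017]
contact_force: [-4.0, 4.1, -2.9]
opening: 0.0565
grip_force: 2.5
```

send_rows([
  [0.4,0,0,0,0],
  [0.4,0,0,0,0],
  [0.4,0,0,0,0],
  [0.4,0,0,0,0],
  [0.4,0,0,0,0],
])

```text
time: 23.8
tool_pos: [0.5307, -0.1565, 0.0829]
tool_rot: [-3.139, -0.004, -3.017]
contact_force: [-4.4, -8.9, -8.6]
opening: 0.0382
grip_force: 20.0
```

```bash
python3 - <<'E'
from st import *
for n in('side','top'):
    img,W,T,K=cloud(n);s=observe();print(stand(s['tool_pos'][None]),s['tool_rot'],s['contact_force'].round(1),s['torque'].round(2),s['opening'],s['grip_force'])
    save(n+'7.png',cv2.resize(img[110:230,210:330] if n=='side' else img[150:270,280:400],(560,560),interpolation=2)); np.savez(n+'7.npz',img=img,W=W)
E
```

```text
(array([-0.07415537]), array([0.00286134])) [-3.13950758 -0.00416887 -3.01663151] [-4.5 -9.8 -8.7] [-1.52  0.64  0.32] 0.03817983949263244 20.02445585676469
(array([-0.07414109]), array([0.00286642])) [-3.13952374 -0.00414746 -3.01665675] [-5.2 -8.9 -8.1] [-1.5   0.56  0.24] 0.03795486237239422 20.024707436095923
```

View pics/side7.png

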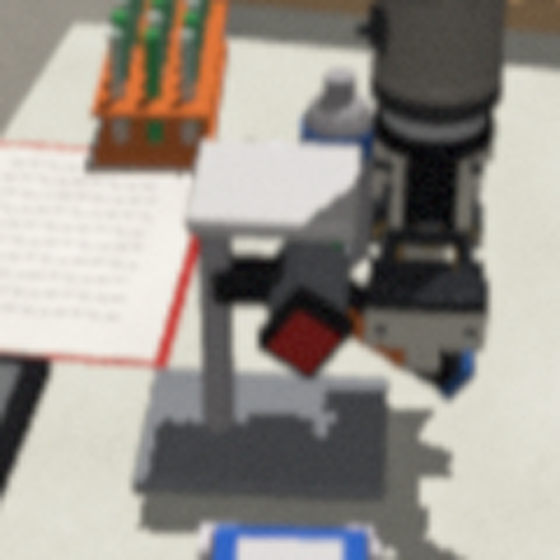

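Opening is 38 mm under 20 N, which matches grip plus fully squeezed trigger. The side crop shows the orange blade at (395,355) lying along the grip. Hold a little firmer, then let go.

send_rows([
  [0.35,0,0,0,0],
  [0.35,0,0,0,0],
  [0.35,0,0,0,0],
  [0.35,0,0,0,0],
  [0.35,0,0,0,0],
], grip_force=30)

```text
time: 24.4
tool_pos: [0.5307, -0.1568, 0.0828]
tool_rot: [-3.139, -0.004, -3.016]
contact_force: [-3.5, -10.2, -8.6]
opening: 0.037
grip_force: 30.0
```

```bash
python3 - <<'E'
from st import *
for n in('side6','side7'):
    f=np.load(n+'.npz');W,img=f['W'],f['img'];x,y=stand(W);z=W[...,2];i=img.astype(int)
    o=(i[...,0]>1.5*i[...,1])&(i[...,0]>60)&(i[...,2]<i[...,1])&(z>.05)&(z<.13)&(x>-.1)&(x<-.02)&(abs(y)<.08)
    p=np.c_[x[o],y[o]];p=p[np.argsort(p[:,0])];print(n,len(p),p[::max(1,len(p)//10)].round(4).tolist())
E
```

```text
side6 56 [[-0.0661, 0.0351], [-0.0601, 0.0431], [-0.057, 0.0366], [-0.054, 0.0324], [-0.0506, 0.0327], [-0.0447, 0.0312], [-0.044, 0.0271], [-0.041, 0.0294], [-0.038, 0.0281], [-0.035, 0.0279], [-0.0319, 0.0281], [-0.0284, 0.0234]]
side7 14 [[-0.06, 0.0206], [-0.0598, 0.0202], [-0.0569, 0.0229], [-0.0568, 0.0215], [-0.0347, 0.0214], [-0.0346, 0.021], [-0.0345, 0.0197], [-0.0318, 0.0216], [-0.0317, 0.023], [-0.0316, 0.021], [-0.0315, 0.0213], [-0.0314, 0.0209], [-0.0284, 0.0208], [-0.0282, 0.0177]]
```

The blade now lies at y ≈ 21 mm along its whole length, so it is fully squeezed. Releasing and backing out.

send_rows([
  [0.5,0,0,0,0],
  [0.7,0,0,0,0],
  [0.9,0,0,0,0],
  [1,0,0,0,0],
  [1,0,0,0,0],
])

```text
time: 24.9
tool_pos: [0.5333, -0.1546, 0.0848]
tool_rot: [-3.14, 0.002, -3.017]
contact_force: [-0.9, -0.1, 0.1]
opening: 0.0733
grip_force: 0.0
```

send_rows([
  [1,0,0,0,0],
  [1,-0.01,-0.001,0,0],
  [1,-0.015,-0.002,0,0],
  [1,-0.015,-0.002,0,0],
  [1,0,0,0.02,0],
])

```text
time: 25.4
tool_pos: [0.4885, -0.1589, 0.1022]
tool_rot: [3.138, -0.006, -3.018]
contact_force: [-0.7, 0.0, -0.1]
opening: 0.0916
grip_force: 0.0
```

send_rows([
  [1,0,0,0.04,0],
  [1,0,0,0.045,0],
  [1,0,0,0.045,0],
  [1,0,0,0.03,0],
  [1,0,0,0,0],
])

```text
time: 25.9
tool_pos: [0.4935, -0.1606, 0.2689]
tool_rot: [-3.136, 0.008, -3.018]
contact_force: [1.0, -0.2, 0.4]
opening: 0.0921
grip_force: 0.0
```

send_rows([
  [1,-0.02,0,0,0],
  [1,-0.02,0,0,0],
  [1,-0.01,0,0,0],
  [1,0,0,0,0],
  [1,0,0,0,0],
])

```text
time: 26.4
tool_pos: [0.4426, -0.1596, 0.264]
tool_rot: [-3.141, 0.0, -3.018]
contact_force: [-0.7, -0.5, 0.8]
opening: 0.0917
grip_force: 0.0
```

```bash
python3 - <<'E'
from st import *
for n in('side','top'):
    img,W,T,K=cloud(n);x,y=stand(W);z=W[...,2];i=img.astype(int); save(n+'8.png',img)
    o=(i[...,0]>1.5*i[...,1])&(i[...,0]>60)&(i[...,2]<i[...,1])&(z>.05)&(z<.13)&(x>-.1)&(x<-.02)&(abs(y)<.08)
    p=np.c_[x[o],y[o]];p=p[np.argsort(p[:,0])];print(n,len(p),p[::max(1,len(p)//8)].round(4).tolist())
    print('cover');rects(W,.097,.104,(.5,.65,0.02,.13),40)
s=observe();print(s['time'],s['tool_pos'],s['contact_force'])
E
```

```text
side 77 [[-0.0697, 0.0168], [-0.0603, 0.0381], [-0.0567, 0.0349], [-0.0509, 0.0347], [-0.0475, 0.0323], [-0.044, 0.0245], [-0.0384, 0.0303], [-0.0349, 0.025], [-0.0315, 0.0213]]
cover
[255, 222, 34, 14, 427] [0.5751 0.0746] [0.0875 0.0507] 8.9 z [0.0982 0.1005 0.1026]
top 87 [[-0.0684, 0.0333], [-0.0638, 0.0372], [-0.0587, 0.0326], [-0.0532, 0.0299], [-0.0473, 0.0269], [-0.0419, 0.0244], [-0.0377, 0.0262], [-0.0324, 0.0237], [-0.0275, 0.0191]]
cover
[227, 181, 28, 43, 794] [0.5728 0.0736] [0.089  0.0478] 9.47 z [0.0977 0.1003 0.1032]
26.5 [ 0.44283216 -0.15952963  0.26393416] [-0.42939672  0.14533214  0.33625939]
```

The trigger has sprung back and the cover is level in place, with the robot clear.

```bash
python3 -c "
from cell import *
print(hand_in())"
```

```text
the job is handed in; nothing more can be done
None
```

The job is handed in (no verdict came back): by the cameras and force readings the tray and cover are seated in the nest, and the trigger went fully in and sprang back; the arm stayed well away from the jar, counter and canister, whose final positions I did not re-measure.

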